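# Make up one instrument's parts tray

### The arm

A 6-joint arm with a two-finger parallel gripper is mounted at the origin on the work surface. World frame = base frame: x ahead of the robot, y to its left, z up, the work surface at z = 0. Lengths are in m, angles in degrees, forces in N, time in s.
With the tool pointing down it reaches from about 0.4 to 0.825 m from the base axis. Payload 7 kg.
Tool frame: the origin (TCP) lies on the centre line of the jaws, within the pads' length; the fingertips stand 19 mm ahead of it and the grasp point (between the pads) is the TCP (r.tip_extent is the distance from the TCP to the fingertips, in m); z points along the fingers, y is the line along which they close (so a half turn about z gives the same grasp; the last joint's range is limited). The gripper opens to 88 mm and grips with 3 to 60 N. Pads are 19 mm wide; open, the fingers measure 130 mm over their backs; the gripper's body (78 mm by 193 mm) begins 47 mm behind the grasp point.
Start: joints at [-59.582, 20.546, 0.682, 0, -70.136, -16.507], TCP at [0.162, -0.655, 0.246] pointing down, gripper open.
Joint ranges: [-176.03, 176.03], [-82.01, 121.73], [-58.28, 71.71], [-173.87, 95.51], [-174.79, -0.11], [-173.66, 173.66]. Speed limits (degrees/s): [136.94, 136.94, 172.46, 180, 180, 180].

### API

Orientations are given as [roll, pitch, yaw] about the fixed x, y, z axes, in that order (R = Rz(yaw) Ry(pitch) Rx(roll)).
In Python, from plant import r gives the robot as it stands. The module is installed in compiled form; this text tells all that it offers.
- The arm moves only by the tool jog_arm, never from a script. Its argument "deltas" is a list that holds one entry, the list of rows, each a list of 5 numbers: the opening, from -1 (shut) to 1 (fully open), then the shift along the world's x, y, z in cm, then the turn about the world's z in rad. In form: [[[claw, dx, dy, dz, turn], ...]]. A call has 1 to 8 rows; each row shifts and turns the commanded pose from where the row before left it; what a row does not reach is not made up. A row lasts 1/8 s, in which the tool goes at most 62.5 mm and 10.7 degrees, less where a joint would pass 70% of its speed; a pose out of reach is approached as far as the arm can. A call with a gripper value outside its range is refused whole. The fingers move at their own pace and stop on an object; "force" is the grip in N (left out, the last holds). Time passes only in rows, so rows that do not move let the fingers close. It gives the time, the measured TCP pose, the force, the opening and the grip force at its end, in the units of the state.
- r.get_state(): the state, without advancing time (a new reading comes with each control period).
- r.capture(name): name is "scene" or "top"; returns the picture (400x640x3 uint8, blue, green, red); there is no depth.
- r.camera_info(name): a dict with "fx", "fy", "cx", "cy" (pixels), "view" (4x4, takes a point from world to camera coordinates). Camera axes: x right, y up, looking along -z (the intrinsics and any distortion apply to the point x, -y, -z); pixel columns grow to the right and rows downward; lengths in m; the calibration is good to about 2 mm. A picture is of the moment at which its call begins. camera_info takes no time and is no camera call.
- r.close_job(): hands the job in; it is judged then, once.
The state is a dict: "time_s": time; "joints": joint angles; "qd": joint speeds; "joint_torque": joint torques, N m; "tcp_pos": TCP position; "eef_rot": TCP orientation; "contact_force": force on the tool from outside, world axes, zero at the start; "moment": the same for the moment, N m; "gripper_width": finger opening in m; "gripper_force": force on a finger pad.
Only numpy, scipy, OpenCV 4.12 (cv2) and the standard library are available. Lean on these libraries where they do the work, as an engineer would, in place of code of your own. Each camera call takes 0.05 s, during which the arm holds its last target. There are 200 camera calls.

### The job

Make up the wooden parts tray for one wind instrument: slip the wide brass ferrule flat over the peg, stand the piston valve upright in the round cup, stand the mouthpiece rim down in the square pocket, and lay the key that has only one pad cup flat on the floor of the long trough, either way round. The narrow ferrule and the key with a pad cup at both ends belong to another instrument: leave them where they are.

Things in the scene. Friction and masses are not known exactly. Their poses are not given: they have to be found in the camera images.
- wide_ferrule: The larger of two plain brass rings lying flat: outside diameter 42 mm, hole 32 mm, 14 mm high. Origin: centre of its underside, z along the ring's axis. Loose, on the dark rubber mat; its origin lies 3 mm above the bench at the start.
- narrow_ferrule: Look-alike that stays: the smaller brass ring, outside diameter 27 mm, hole 19 mm, 14 mm high. Origin: centre of its underside. Loose, on the dark rubber mat; its origin lies 3 mm above the bench at the start.
- piston: Brass piston valve standing upright: body 22 mm in diameter and 52 mm high with two thin steel bands, then a thin steel stem (8 mm) and a white finger button (16 mm) on top, 71 mm high in all. Origin: centre of its underside, z up along its axis. Loose, on the dark rubber mat; its origin lies 3 mm above the bench at the start.
- mouthpiece: Brass mouthpiece standing on its rim, shank up: rim 27 mm in diameter, cup 22 mm up to 20 mm height, tapering until 32 mm height into a straight shank 12 mm in diameter, 78 mm high in all. Origin: centre of the rim's underside, z up along the shank. Loose, on the dark rubber mat; its origin lies 3 mm above the bench at the start.
- key: Brass key lying flat, 72 mm long: ONE round pad cup (26 mm wide, 10 high) at its +x end, a narrow foot (10 mm wide) at -x, joined by a raised arm along x, 9 mm wide, 56 long, 10 to 24 mm above the underside; a thin steel cross pin (look only) on the arm. Origin: centre of its underside, under the arm's middle; z up. Loose, on the dark rubber mat; its origin lies 3 mm above the bench at the start.
- double_key: Look-alike that stays: the same brass key but with a round pad cup at BOTH ends, no cross pin, 72 mm long, 24 mm high. Origin: centre of its underside, x along the arm. Loose, on the dark rubber mat; its origin lies 3 mm above the bench at the start.
- peg_block: Fixed in the wooden kit tray, whose rim is 24 mm above the bench. Origin: centre of its underside, which is 8 mm above the bench (on the tray floor); z up. Wooden block 66 x 66 mm, 8 mm thick, with an upright round peg in its middle, 12 mm in diameter, rising 30 mm above the block (its top 38 mm above the origin).
- round_cup: Fixed in the wooden kit tray, whose rim is 24 mm above the bench. Origin: centre of its underside, which is 8 mm above the bench (on the tray floor); z up. Round wooden cup, outside 52 mm, inside 44 mm in diameter, 24 mm high, inner floor 4 mm above the origin.
- square_pocket: Fixed in the wooden kit tray, whose rim is 24 mm above the bench. Origin: centre of its underside, which is 8 mm above the bench (on the tray floor); z up. Square open wooden pocket, outside 56 mm, inside 48 x 48 mm, 24 mm high, inner floor 4 mm above the origin.
- long_trough: Fixed in the wooden kit tray, whose rim is 24 mm above the bench. Origin: centre of its underside, which is 8 mm above the bench (on the tray floor); z up. Long, low open wooden trough, outside 100 x 52 mm, inside 92 mm along its x by 44 mm along its y, 14 mm high, inner floor 4 mm above the origin (walls 10 mm above it).
Mind the look-alikes: they are no part of the job. What is shaped like the mouthpiece but blue is not meant.

How it is judged (in metres and radians):
At the end, for the whole second after the job is handed in: Wide ferrule round the peg (12 mm off-centre at most), piston in the cup (13), mouthpiece in the pocket (15.5), one-cup key in the trough (16, along it within 0.5 rad): each within 5 mm of its floor, tilted under 0.15 rad, at rest. Narrow ferrule and two-cup key moved under 25 mm (horizontal distance between wide_ferrule and peg_block below 0.012 m and z of wide_ferrule in the frame of peg_block between -0.002 and 0.013 m and angle between each of wide_ferrule, piston, mouthpiece, key's own z axis and vertical below 0.15 rad and horizontal distance between piston and round_cup below 0.013 m and z of piston in the frame of round_cup between -0.002 and 0.009 m and horizontal distance between mouthpiece and square_pocket below 0.0155 m and z of mouthpiece in the frame of square_pocket between -0.002 and 0.009 m and horizontal distance between key and long_trough below 0.016 m and z of key in the frame of long_trough between -0.002 and 0.009 m and angle between the x axis of key and the x axis of long_trough, either way round below 0.5 rad and linear speed of each of wide_ferrule, piston, mouthpiece, key below 0.02 m/s and angular speed of each of wide_ferrule, piston, mouthpiece, key below 0.3 rad/s and distance of each of narrow_ferrule, double_key from where it was at the start of the episode below 0.025 m); the robot touches nothing.
It fails at once if the narrow ferrule is moved by more than 25 mm (distance of narrow_ferrule from where it was at the start of the episode above 0.025 m).
It fails at once if the key with two pad cups is moved by more than 25 mm (distance of double_key from where it was at the start of the episode above 0.025 m).
It also fails if it takes over 120 s, if anything falls off the work surface, if the arm or the gripper's body presses on something with over 40 N, if the wrist force passes 120 N, or if a joint passes its speed limit or range.

## Working session

There is one attempt and no reset: what is moved stays moved. The work goes in short steps, Python scripts to look and compute and a tool call to move; the robot and the scene stay as the last step left them, time stands still between calls to the robot, and variables do not carry over. Pictures are saved under pics/ and viewed, at most 14 in all, crops included, and the job is handed in when it is done.

Besides the shell and the picture viewer there is one more tool, called after "Call:" by a JSON object that holds its "api" and its "payload", one argument or row to a line. jog_arm: Moves the arm, as the interface text tells. Its arguments: {"type":"object","properties":{"deltas":{"type":"array"},"force":{"type":"number"}},"required":["deltas"]}

```bash
mkdir -p pics; python3 - <<'E'
from plant import r
import cv2,numpy as np
for n in("scene","top"):
    cv2.imwrite(f"pics/{n}0.png",r.capture(n)); c=r.camera_info(n); print(n,{k:(np.round(v,4).tolist() if k=='view' else v) for k,v in c.items()})
print(r.get_state())
E
```

```text
scene {'fx': 425.44883310896165, 'fy': 425.44883310896165, 'cx': 320.58404850893135, 'cy': 195.27158472112993, 'view': [[0.1313, 0.9911, -0.0215, -0.0702], [-0.531, 0.0886, 0.8427, 0.2192], [0.8371, -0.0992, 0.538, -1.2392], [0.0, 0.0, 0.0, 1.0]]}
top {'fx': 503.5769612803565, 'fy': 503.5769612803565, 'cx': 314.13006532360026, 'cy': 195.83584799661918, 'view': [[0.0157, -0.9991, 0.0383, -0.0248], [0.9877, 0.0214, 0.1547, -0.4666], [-0.1553, 0.0354, 0.9872, -0.9314], [0.0, 0.0, 0.0, 1.0]]}
{'time_s': 0.1, 'joints': array([-5.95808226e+01,  2.05885762e+01,  6.40318351e-01, -1.62654575e-02,
       -7.01347564e+01, -1.65076376e+01]), 'qd': array([-0.08290111, -0.16652422,  0.09342886,  0.06293934, -0.04088751,
        0.05954622]), 'joint_torque': array([-8.45794330e-04, -5.84164345e+01,  2.93750310e+01,  7.01543301e+00,
        1.01907947e-02, -8.08079176e-05]), 'tcp_pos': array([ 0.16217509, -0.65482956,  0.24471676]), 'eef_rot': array([ 1.79916062e+02, -8.92879254e-03, -1.66093992e+02]), 'contact_force': array([-0.46260477, -0.27629436, -0.38339675]), 'moment': array([ 0.05557984, -0.04099932,  0.00423297]), 'gripper_force': 0.0, 'gripper_width': 0.08766676059609085}
```

View pics/scene0.png

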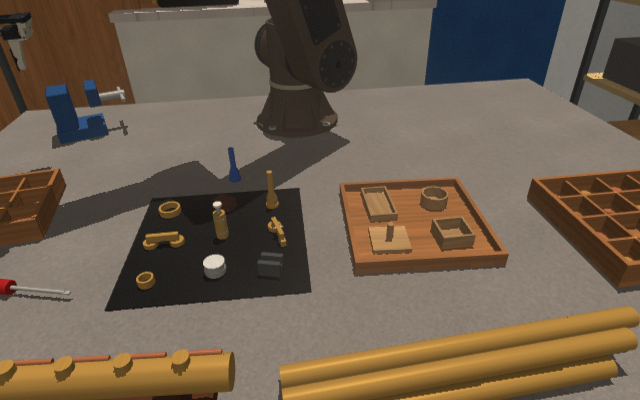

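View pics/top0.png

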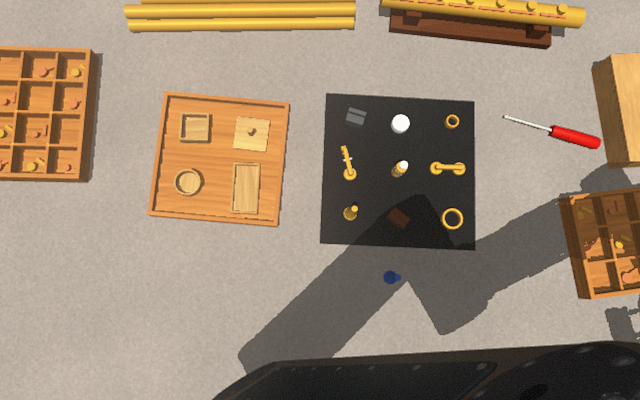

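The candidates in the top view are:
- **Rings:** wide (452,219) and narrow (452,121). I want the wide one.
- **Keys:** one cup (347,162) and two cups (448,168). I want the one-cup key.
- **Mouthpieces:** brass (351,212) and blue (391,277). I want the brass one.
- **Piston:** (400,169). It could be confused with the white disc (400,124).
- **Distractors:** grey block (356,117) and dark red block (399,217).

The tray places in the top view are the peg (251,132), cup (188,182), pocket (195,128) and trough (246,188). I'll check these in close crops.

```bash
cat > h.py <<'E'
import numpy as np,cv2
from plant import r
def ray(n,u,v):
    c=r.camera_info(n);V=np.array(c["view"]);R=V[:3,:3]
    d=R.T@np.array([(u-c["cx"])/c["fx"],-(v-c["cy"])/c["fy"],-1.]);return -R.T@V[:3,3],d
def plane(n,u,v,z):
    o,d=ray(n,u,v);return o+d*(z-o[2])/d[2]
def proj(n,p):
    c=r.camera_info(n);V=np.array(c["view"]);q=V[:3,:3]@np.array(p)+V[:3,3]
    return np.array([c["cx"]+c["fx"]*q[0]/-q[2],c["cy"]+c["fy"]*q[1]/q[2]])
def tri(a,b):
    (o1,d1),(o2,d2)=ray("scene",*a),ray("top",*b)
    s=np.linalg.lstsq(np.c_[d1,-d2],o2-o1,rcond=None)[0];p,q=o1+d1*s[0],o2+d2*s[1]
    return (p+q)/2,np.linalg.norm(p-q)
def crop(src,x0,y0,x1,y1,k,out):
    im=cv2.imread(src) if isinstance(src,str) else src
    im=cv2.resize(im[y0:y1,x0:x1],None,fx=k,fy=k,interpolation=cv2.INTER_CUBIC)
    for x in range(-(-x0//10)*10,x1,10):
        for y in range(-(-y0//10)*10,y1,10):
            cv2.circle(im,(int((x-x0+.5)*k),int((y-y0+.5)*k)),1,(255,255,0) if x%50 and y%50 else (0,0,255),-1)
    cv2.imwrite(out,im)
E
python3 - <<'E'
from h import *
crop("pics/top0.png",320,95,480,245,4,"pics/tm.png")
crop("pics/top0.png",145,88,295,230,4,"pics/tt.png")
crop("pics/scene0.png",130,140,310,290,4,"pics/sm.png")
crop("pics/scene0.png",335,175,505,270,4,"pics/st.png")
E
```

```text
(no output)
```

View pics/tm.png

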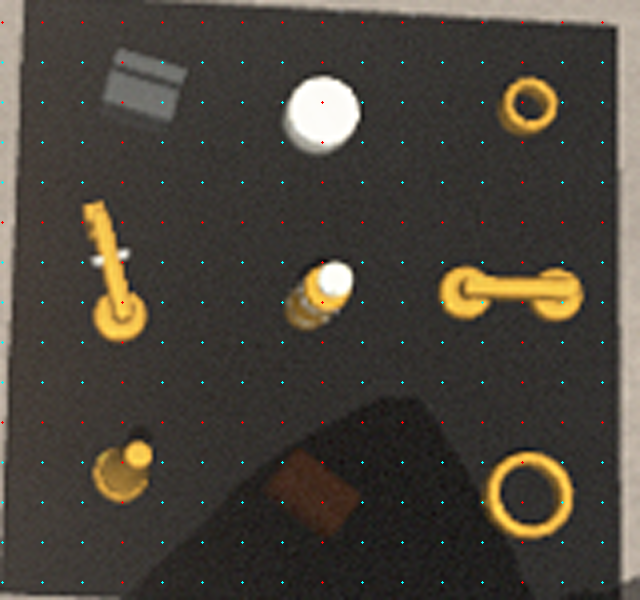

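View pics/tt.png

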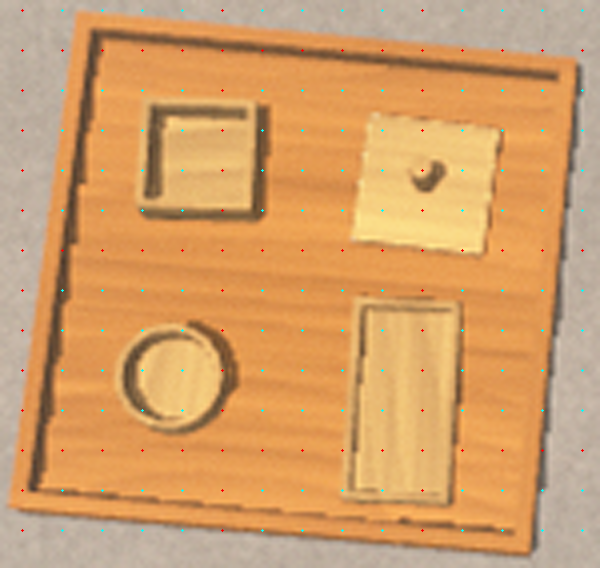

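View pics/sm.png

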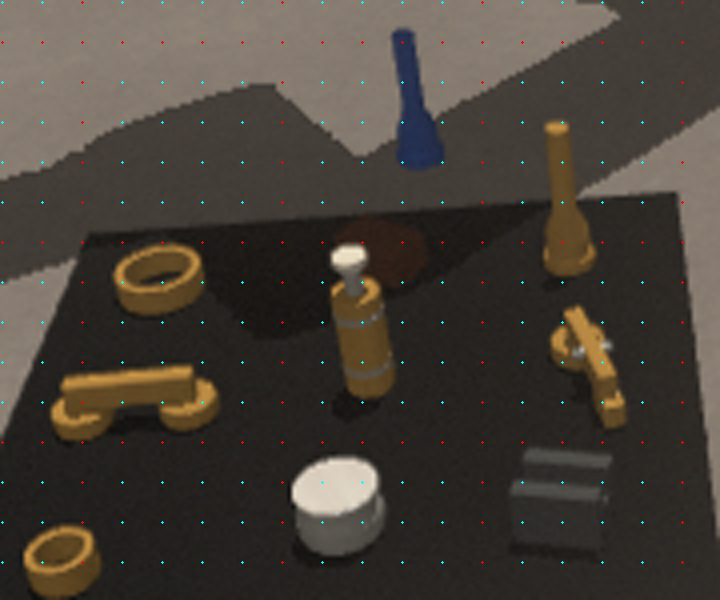

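View pics/st.png

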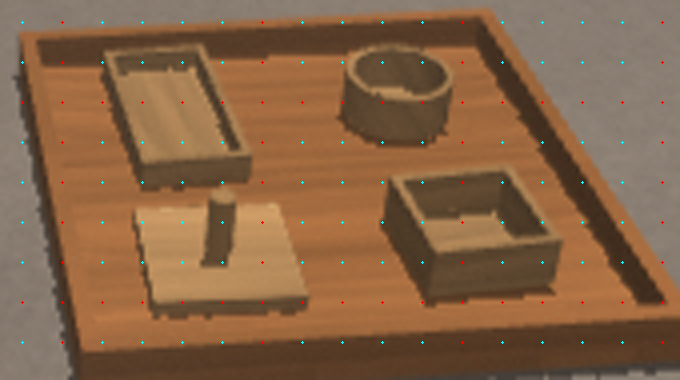

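The close crops confirm the choices:
- **Mat, top view:** the one-cup key has a cross pin, with its cup at (350,174) and its foot at (344,147). The brass mouthpiece shank top is at (354,208). The piston's white button is at (404,164). The wide ring is at (452,218).
- **Tray:** the peg top is at about (251,130), the cup at (188,182), the pocket at (195,127) and the trough at (246,188).

Next I'll triangulate these points.

```bash
python3 - <<'E'
from h import *
S=lambda o,p:(o[0]+p[0]/4-.5,o[1]+p[1]/4-.5)
def T(n,a,b,oa,ob):
    p,e=tri(S(oa,a),S(ob,b)); print(n,np.round(p*1000,1),"gap",round(e*1000,1)); return p
SM,TM,ST,TT=(130,140),(320,95),(335,175),(145,88)
T("mouth top z81",(558,127),(138,455),SM,TM)
print(" rim plane",plane("top",*S(TM,(121,474)),.005))
T("piston top z74",(349,254),(337,279),SM,TM)
T("wide top z17",(159,271),(532,494),SM,TM)
T("narrow top z17",(61,550),(530,104),SM,TM)
T("key cup arm end z27",(574,313),(122,308),SM,TM)
T("key foot arm end",(612,400),(95,208),SM,TM)
T("peg top z46",(222,195),(425,170),ST,TT)
def C(n,a,b,z):
    P=np.array([T(n+str(i),x,y,ST,TT) for i,(x,y) in enumerate(zip(a,b))]);c=P.mean(0)
    Q=np.array([plane("top",*S(TT,y),z) for y in b]); print(n,"ctr",np.round(c*1e3,1),"top-plane ctr",np.round(Q.mean(0)*1e3,1))
    for i in range(4): d=Q[(i+1)%4]-Q[i]; print("  edge",round(np.hypot(*d[:2])*1e3,1),round(np.degrees(np.arctan2(d[1],d[0])),1))
C("block",[(135,212),(278,204),(308,297),(153,305)],[(352,240),(370,112),(500,128),(485,255)][:1]+[(485,255),(500,128),(370,112)][3:]+[(0,0)]*0 if 0 else [(485,255),(352,240),(370,112),(500,128)],.016)
C("pocket",[(387,180),(510,168),(562,240),(438,252)],[(252,211),(140,207),(147,101),(257,101)],.032)
C("trough",[(102,50),(203,43),(251,155),(139,164)],[(451,505),(345,499),(357,297),(461,300)],.022)
T("cup z32",(399,73),(172,378),ST,TT)
E
```

```text
mouth top z81 [438.7 -86.9  80.5] gap 2.1
 rim plane [ 0.43907835 -0.08838383  0.005     ]
piston top z74 [ 524.8 -181.1   73.8] gap 2.4
wide top z17 [ 431.9 -289.4   14.7] gap 2.9
narrow top z17 [ 631.4 -294.2   15.4] gap 1.8
key cup arm end z27 [518.5 -85.9  26.6] gap 0.6
key foot arm end [571.4 -72.7  15.8] gap 1.7
peg top z46 [592.7 111.2  44.5] gap 4.4
block0 [558.6  82.6  13.7] gap 3.6
block1 [564.4 148.   14.6] gap 2.7
block2 [630.3 141.3  15.1] gap 2.0
block3 [624.   76.2  14.1] gap 1.9
block ctr [594.3 112.   14.4] top-plane ctr [593.6 110.6  16. ]
  edge 66.2 84.8
  edge 66.3 -5.4
  edge 65.4 -95.7
  edge 65.7 175.2
pocket0 [573.8 194.7  29.4] gap 1.5
pocket1 [574.8 250.2  30. ] gap 4.3
pocket2 [628.6 250.   30.3] gap 4.7
pocket3 [629.4 195.5  31.5] gap 3.5
pocket ctr [601.6 222.6  30.3] top-plane ctr [600.5 220.5  32. ]
  edge 54.2 89.4
  edge 53.6 -0.4
  edge 53.6 -88.4
  edge 55.7 -179.7
trough0 [432.1  94.3  22.3] gap 3.0
trough1 [434.2 146.1  22.4] gap 4.6
trough2 [534.  143.6  21.3] gap 2.8
trough3 [533.3  91.6  21.8] gap 0.5
trough ctr [483.4 118.9  22. ] top-plane ctr [483.1 117.5  22. ]
  edge 51.1 87.9
  edge 99.8 -1.0
  edge 50.8 -90.3
  edge 101.4 179.1
cup z32 [490.2 229.8  30.2] gap 3.7
```

Call:
{"api": "jog_arm", "payload": {
  "deltas": [
    [[1,3,4,0,0],[1,3,4,0,0],[1,3,4,0,0],[1,3,4,0,0],[1,3,4,0,0],[1,3,4,0,0],[1,3,4,0,0],[1,3,4,0,0]]
  ],
  "force": 20
}}

```text
time_s: 1.1
tcp_pos: [0.4029, -0.3336, 0.2454]
eef_rot: [180.0, -0.0, -166.1]
contact_force: [1.1, -0.5, 0.0]
gripper_width: 0.0876
gripper_force: 0.0
```

```bash
python3 - <<'E'
from h import *
# key from top view: cup centre top face z=.013, arm ends z=.027
S=lambda p:(320+p[0]/4-.5,95+p[1]/4-.5)
c=plane("top",*S((120,317)),.013);a=plane("top",*S((122,310)),.027);b=plane("top",*S((95,203)),.020)
print(c,a,b); d=b-c; print(np.degrees(np.arctan2(d[1],d[0])),np.hypot(*d[:2]))
u=d[:2]/np.hypot(*d[:2]); print("origin",c[:2]+u*.023)
print(r.tip_extent)
E
```

```text
[ 0.51670398 -0.08665166  0.013     ] [ 0.51736705 -0.0861215   0.027     ] [ 0.57285507 -0.07313462  0.02      ]
13.535079519148702 0.05775513283860502
origin [ 0.5390652  -0.08126873]
0.019
```

Call:
{"api": "jog_arm", "payload": {
  "deltas": [
    [[1,3.1,3.8,0,0],[1,3.1,3.9,0,0],[1,3.0,3.8,-2,0],[1,3.0,3.8,-4,0],[1,0,0,-5,0],[1,0,0,-5,0],[1,0,0,-4,0],[1,0,0,0,0]]
  ]
}}

```text
time_s: 2.1
tcp_pos: [0.5216, -0.1822, 0.0428]
eef_rot: [179.9, -0.4, -166.1]
contact_force: [0.6, -0.2, -0.3]
gripper_width: 0.0876
gripper_force: 0.0
```

Call:
{"api": "jog_arm", "payload": {
  "deltas": [
    [[-1,0,0,0,0],[-1,0,0,0,0],[-1,0,0,0,0],[-1,0,0,0,0],[-1,0,0,0,0],[-1,0,0,0,0]]
  ]
}}

```text
time_s: 2.85
tcp_pos: [0.5241, -0.1824, 0.0458]
eef_rot: [-180.0, 0.0, -166.1]
contact_force: [0.1, -0.0, 0.4]
gripper_width: 0.0334
gripper_force: 0.0
```

Call:
{"api": "jog_arm", "payload": {
  "deltas": [
    [[-1,0,0,0,0],[-1,0,0,0,0],[-1,0,0,0,0],[-1,0,0,0,0]]
  ]
}}

```text
time_s: 3.35
tcp_pos: [0.5241, -0.1824, 0.0457]
eef_rot: [180.0, -0.0, -166.1]
contact_force: [-0.0, 0.3, -0.0]
gripper_width: 0.0214
gripper_force: 20.0
```

Call:
{"api": "jog_arm", "payload": {
  "deltas": [
    [[-1,0,0,2,0],[-1,0,0,3,0],[-1,0,0,3,0],[-1,-0.4,4,0,0],[-1,-0.4,5,0,0],[-1,-0.4,5,0,0],[-1,-0.4,5,0,0],[-1,-0.4,5,0,0]]
  ]
}}

```text
time_s: 4.35
tcp_pos: [0.5037, 0.0592, 0.1258]
eef_rot: [180.0, 0.0, -166.1]
contact_force: [0.7, -0.4, -0.8]
gripper_width: 0.0214
gripper_force: 20.0
```

Call:
{"api": "jog_arm", "payload": {
  "deltas": [
    [[-1,-0.4,5,0,0],[-1,-0.4,5,0,0],[-1,-0.4,4,0,0],[-1,-0.2,3.1,0,0],[-1,0,0,0,0],[-1,0,0,0,0]]
  ]
}}

```text
time_s: 5.1
tcp_pos: [0.4897, 0.2282, 0.1254]
eef_rot: [-180.0, -0.0, -166.1]
contact_force: [-0.7, -0.2, -1.7]
gripper_width: 0.0213
gripper_force: 20.0
```

Call:
{"api": "jog_arm", "payload": {
  "deltas": [
    [[-1,0,0.1,-3,0],[-1,0,0,-2.5,0],[-1,0,0,-1,0],[-1,0,0,-0.4,0],[-1,0,0,0,0],[-1,0,0,0,0]]
  ]
}}

```text
time_s: 5.85
tcp_pos: [0.4905, 0.2299, 0.0576]
eef_rot: [180.0, 0.1, -166.1]
contact_force: [-0.4, 1.9, -0.3]
gripper_width: 0.0218
gripper_force: 20.0
```

Call:
{"api": "jog_arm", "payload": {
  "deltas": [
    [[-1,0,0,-0.2,0],[-1,0,0,0,0],[-1,0,0,0,0]]
  ]
}}

```text
time_s: 6.22
tcp_pos: [0.4901, 0.2297, 0.0548]
eef_rot: [180.0, 0.0, -166.1]
contact_force: [-0.2, -0.8, -1.3]
gripper_width: 0.0213
gripper_force: 20.0
```

```bash
python3 - <<'E'
from h import *
a=r.capture("scene")[120:290,335:525]; b=r.capture("top")[80:250,110:300]
cv2.imwrite("pics/p1.png",cv2.resize(np.hstack([a,b]),None,fx=2.1,fy=2.1,interpolation=2))
E
```

```text
(no output)
```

View pics/p1.png

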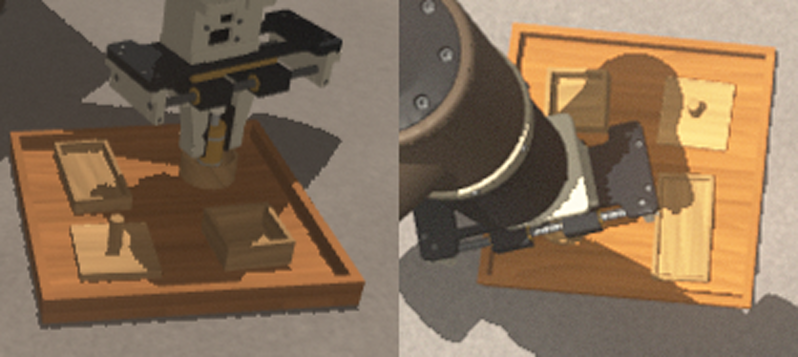

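The scene view shows the piston upright in the cup between the fingers, at about crop (213,150). The fingertips are above the rim. I'll release it and go to the mouthpiece.

Call:
{"api": "jog_arm", "payload": {
  "deltas": [
    [[0.3,0,0,0,0],[0.3,0,0,0,0],[0.3,0,0,0,0],[0.3,0,0,0,0],[0.3,0,0,2,0],[0.3,0,0,4,0],[0.3,0,0,4,0],[0.3,0,0,2,0]]
  ]
}}

```text
time_s: 7.32
tcp_pos: [0.4908, 0.2301, 0.1772]
eef_rot: [179.9, 0.2, -166.1]
contact_force: [0.4, 0.1, -0.0]
gripper_width: 0.0568
gripper_force: 0.0
```

Call:
{"api": "jog_arm", "payload": {
  "deltas": [
    [[1,-0.7,-4,0,0],[1,-0.7,-4,0,0],[1,-0.7,-4,0,0],[1,-0.7,-4,0,0],[1,-0.7,-4,0,0],[1,-0.7,-4,0,0],[1,-0.5,-4,0,0],[1,-0.4,-3.8,0,0]]
  ]
}}

```text
time_s: 8.32
tcp_pos: [0.4388, -0.0896, 0.175]
eef_rot: [180.0, 0.0, -166.1]
contact_force: [0.1, -0.3, 0.7]
gripper_width: 0.0875
gripper_force: 0.0
```

Call:
{"api": "jog_arm", "payload": {
  "deltas": [
    [[0.3,0,0.2,-4,0],[0.3,0,0,-4,0],[0.3,0,0,-3.6,0],[0.3,0,0,0,0],[-1,0,0,0,0],[-1,0,0,0,0],[-1,0,0,0,0],[-1,0,0,0,0]]
  ]
}}

```text
time_s: 9.32
tcp_pos: [0.4395, -0.0863, 0.0594]
eef_rot: [-180.0, 0.1, -166.1]
contact_force: [-0.2, -0.4, 0.4]
gripper_width: 0.0225
gripper_force: 0.0
```

Call:
{"api": "jog_arm", "payload": {
  "deltas": [
    [[-1,0,0,0,0],[-1,0,0,0,0],[-1,0,0,0,0],[-1,0,0,0,0]]
  ]
}}

```text
time_s: 9.82
tcp_pos: [0.4392, -0.0863, 0.0589]
eef_rot: [-180.0, 0.0, -166.1]
contact_force: [-1.3, 0.1, 3.9]
gripper_width: 0.0109
gripper_force: 20.0
```

Call:
{"api": "jog_arm", "payload": {
  "deltas": [
    [[-1,0,0,2,0],[-1,0,0,4,0],[-1,0,0,3,0],[-1,2,3.5,0,0],[-1,2,4,0,0],[-1,2,4,0,0],[-1,2,4,0,0],[-1,2,4,0,0]]
  ]
}}

```text
time_s: 10.82
tcp_pos: [0.5394, 0.1099, 0.1484]
eef_rot: [-180.0, -0.0, -166.1]
contact_force: [0.9, 0.9, -0.0]
gripper_width: 0.011
gripper_force: 20.0
```

Call:
{"api": "jog_arm", "payload": {
  "deltas": [
    [[-1,2.2,4,0,0],[-1,2,4,0,0],[-1,2,3.4,0,0],[-1,0,0,0,0],[-1,0,0,0,0]]
  ]
}}

```text
time_s: 11.45
tcp_pos: [0.6004, 0.2222, 0.1479]
eef_rot: [-180.0, -0.1, -166.1]
contact_force: [-1.1, -0.6, -0.2]
gripper_width: 0.0109
gripper_force: 20.0
```

Call:
{"api": "jog_arm", "payload": {
  "deltas": [
    [[-1,0.1,0,-3,0],[-1,0,0,-3,0],[-1,0,0,-1.4,0],[-1,0,0,-0.5,0],[-1,0,0,0,0],[-1,0,0,0,0],[-1,0,0,0,0]]
  ]
}}

```text
time_s: 12.32
tcp_pos: [0.6025, 0.2229, 0.0706]
eef_rot: [180.0, 0.1, -166.1]
contact_force: [0.2, -0.3, -0.8]
gripper_width: 0.0106
gripper_force: 20.0
```

```bash
python3 - <<'E'
from h import *
print(r.get_state()["tcp_pos"],r.get_state()["contact_force"])
a=r.capture("scene")[120:290,335:525]; b=r.capture("top")[80:250,110:300]
cv2.imwrite("pics/p2.png",cv2.resize(np.hstack([a,b]),None,fx=2.1,fy=2.1,interpolation=2))
E
```

```text
[0.60249431 0.22293546 0.07062422] [ 0.19916917 -0.26485754 -0.7583214 ]
```

View pics/p2.png

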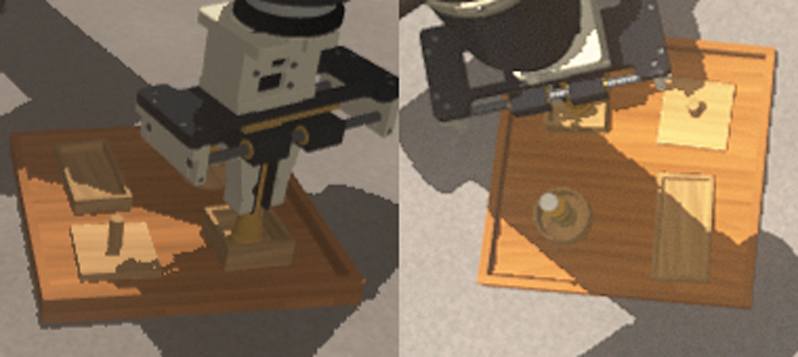

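The piston stands in the cup at about crop (555,210). The mouthpiece is upright inside the pocket at about (247,230). I'll ease it down, release it and retreat.

Call:
{"api": "jog_arm", "payload": {
  "deltas": [
    [[-1,0,0,-0.15,0],[-1,0,0,0,0],[0.2,0,0,0,0],[0.2,0,0,0,0],[0.2,0,0,0,0],[0.2,0,0,2,0],[0.2,0,0,4,0],[0.2,0,0,4,0]]
  ]
}}

```text
time_s: 13.42
tcp_pos: [0.602, 0.2225, 0.1692]
eef_rot: [-180.0, -0.0, -166.1]
contact_force: [0.2, 0.3, -0.8]
gripper_width: 0.0525
gripper_force: 0.0
```

Call:
{"api": "jog_arm", "payload": {
  "deltas": [
    [[1,-2,-5.5,0,0],[1,-2,-5.5,0,0],[1,-2,-5.5,0,0],[1,-2,-5.5,0,0],[1,-2,-5.5,0,0],[1,-2,-5.5,0,0],[1,-2,-5.5,0,0],[1,-2,-5.5,0,0]]
  ]
}}

```text
time_s: 14.42
tcp_pos: [0.4414, -0.2189, 0.1687]
eef_rot: [-180.0, 0.1, -166.1]
contact_force: [2.1, -1.0, 0.4]
gripper_width: 0.0872
gripper_force: 0.0
```

Call:
{"api": "jog_arm", "payload": {
  "deltas": [
    [[0.5,-0.5,-3.5,-3,0],[0.5,-0.4,-3.5,-4,0],[0.5,0,0,-4,0],[0.5,0,0,-2.5,0],[0.5,0,0,0,0],[0.5,0,0,0,0]]
  ]
}}

```text
time_s: 15.18
tcp_pos: [0.4339, -0.2875, 0.0342]
eef_rot: [-180.0, 0.1, -166.1]
contact_force: [0.0, 0.1, -0.1]
gripper_width: 0.0659
gripper_force: 0.0
```

Call:
{"api": "jog_arm", "payload": {
  "deltas": [
    [[0.5,-0.2,-0.2,-0.9,0],[0.5,0,0,0,0],[0.5,0,0,0,0],[-1,0,0,0,0],[-1,0,0,0,0],[-1,0,0,0,0],[-1,0,0,0,0],[-1,0,0,0,0]]
  ]
}}

```text
time_s: 16.18
tcp_pos: [0.4312, -0.2894, 0.0243]
eef_rot: [-180.0, 0.0, -166.1]
contact_force: [0.2, 0.8, 1.7]
gripper_width: 0.0415
gripper_force: 20.0
```

Call:
{"api": "jog_arm", "payload": {
  "deltas": [
    [[-1,0,0,2,0],[-1,0,0,4,0],[-1,0,0,4,0],[-1,1.8,4,0,0],[-1,1.8,4.5,0,0],[-1,1.8,4.5,0,0],[-1,1.8,4.5,0,0],[-1,1.8,4.5,0,0]]
  ]
}}

```text
time_s: 17.18
tcp_pos: [0.5214, -0.0679, 0.1242]
eef_rot: [180.0, -0.0, -166.1]
contact_force: [0.7, -0.2, -0.5]
gripper_width: 0.0415
gripper_force: 20.0
```

Call:
{"api": "jog_arm", "payload": {
  "deltas": [
    [[-1,1.8,4.5,0,0],[-1,1.8,4.5,0,0],[-1,1.8,4.5,-1,0],[-1,1.8,4.6,-2,0],[-1,0,0,0,0],[-1,0,0,0,0]]
  ]
}}

```text
time_s: 17.92
tcp_pos: [0.5926, 0.1115, 0.0937]
eef_rot: [-180.0, -0.1, -166.1]
contact_force: [0.0, 0.3, -0.4]
gripper_width: 0.0417
gripper_force: 20.0
```

Call:
{"api": "jog_arm", "payload": {
  "deltas": [
    [[-1,0.1,0,0,0.13],[-1,0,0,0,0.13],[-1,0,0,0,0.14],[-1,0,0,0,0],[-1,0,0,-2,0],[-1,0,0,-2,0],[-1,0,0,-1,0],[-1,0,0,0,0]]
  ]
}}

```text
time_s: 18.92
tcp_pos: [0.5938, 0.1111, 0.0439]
eef_rot: [180.0, -0.1, -143.3]
contact_force: [0.5, -0.7, -0.0]
gripper_width: 0.0417
gripper_force: 20.0
```

Call:
{"api": "jog_arm", "payload": {
  "deltas": [
    [[-1,0,0,-0.5,0],[-1,0,0,0,0],[-1,0,0,0,0]]
  ]
}}

```text
time_s: 19.3
tcp_pos: [0.5943, 0.1117, 0.0396]
eef_rot: [-180.0, 0.0, -143.2]
contact_force: [0.7, -0.2, -0.3]
gripper_width: 0.0411
gripper_force: 20.0
```

```bash
python3 - <<'E'
from h import *
a=r.capture("scene")[120:290,335:525]; b=r.capture("top")[80:250,110:300]
cv2.imwrite("pics/p3.png",cv2.resize(np.hstack([a,b]),None,fx=2.1,fy=2.1,interpolation=2))
E
```

```text
(no output)
```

View pics/p3.png

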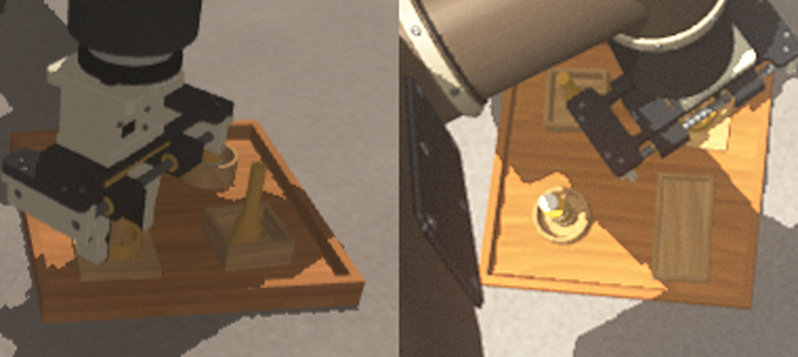

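The ring is around the peg at about crop (122,237), just above the block. The mouthpiece stands in the pocket at (250,205). I'll release the ring.

Call:
{"api": "jog_arm", "payload": {
  "deltas": [
    [[-1,0,0,-0.15,0],[0.25,0,0,0,0],[0.25,0,0,0,0],[0.25,0,0,0,0],[0.25,0,0,2,0],[0.25,0,0,4,0],[0.25,0,0,4,0],[0.25,0,0,0,0]]
  ]
}}

```text
time_s: 20.4
tcp_pos: [0.5961, 0.1124, 0.1415]
eef_rot: [-179.9, 0.4, -143.1]
contact_force: [0.9, -0.4, 0.1]
gripper_width: 0.0548
gripper_force: 0.0
```

Call:
{"api": "jog_arm", "payload": {
  "deltas": [
    [[0.25,-0.7,-2.4,0,-0.13],[0.25,-0.7,-2.4,0,-0.13],[0.25,-0.7,-2.4,0,-0.14],[0.25,-0.7,-2.4,0,0],[0.25,-0.7,-2.4,0,0],[0.25,-0.7,-2.4,0,0],[0.25,-0.7,-2.4,0,0],[0.25,-0.6,-2.4,0,0]]
  ]
}}

```text
time_s: 21.4
tcp_pos: [0.5384, -0.0815, 0.1374]
eef_rot: [180.0, -0.0, -165.9]
contact_force: [-0.1, 0.3, -0.3]
gripper_width: 0.0548
gripper_force: 0.0
```

Call:
{"api": "jog_arm", "payload": {
  "deltas": [
    [[0.25,0.05,0,-4,0],[0.25,0,0,-4,0],[0.25,0,0,-2.3,0],[0.25,0,0,0,0],[0.25,0,0,0,0],[0.25,0,0,0,0]]
  ]
}}

```text
time_s: 22.15
tcp_pos: [0.5404, -0.0803, 0.036]
eef_rot: [-180.0, 0.1, -166.0]
contact_force: [-0.4, -0.3, -0.1]
gripper_width: 0.0546
gripper_force: 0.0
```

```bash
python3 - <<'E'
from h import *
a=r.capture("scene"); b=r.capture("top")
cv2.imwrite("pics/p4.png",cv2.resize(np.hstack([a[150:300,130:330],b[90:240,300:500]]),None,fx=2,fy=2,interpolation=2))
E
```

```text
(no output)
```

View pics/p4.png

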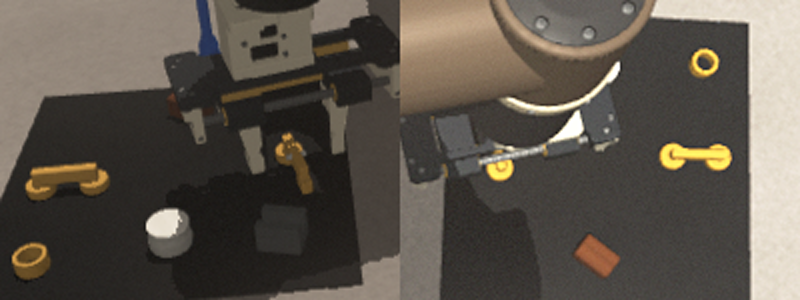

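The open fingers straddle the key's arm at about crop (295,160), and the look-alikes haven't moved. I'll close the gripper.

Call:
{"api": "jog_arm", "payload": {
  "deltas": [
    [[0.25,0,0,-0.15,0],[-1,0,0,0,0],[-1,0,0,0,0],[-1,0,0,0,0],[-1,0,0,0,0],[-1,0,0,0,0],[-1,0,0,0,0],[-1,0,0,0,0]]
  ],
  "force": 25
}}

```text
time_s: 23.25
tcp_pos: [0.5396, -0.0804, 0.0333]
eef_rot: [-180.0, 0.0, -166.1]
contact_force: [-0.1, -0.3, 0.0]
gripper_width: 0.0087
gripper_force: 25.0
```

Call:
{"api": "jog_arm", "payload": {
  "deltas": [
    [[-1,0,0,1,0],[-1,0,0,2,0],[-1,0,0,3,0],[-1,0,0,3,0],[-1,0,0,0,0]]
  ]
}}

```text
time_s: 23.88
tcp_pos: [0.5413, -0.0802, 0.1264]
eef_rot: [-180.0, 0.3, -166.1]
contact_force: [0.4, 0.3, -1.2]
gripper_width: 0.0086
gripper_force: 25.0
```

Call:
{"api": "jog_arm", "payload": {
  "deltas": [
    [[-1,-1,3.3,0,-0.08],[-1,-1,3.3,0,-0.08],[-1,-1,3.3,0,-0.09],[-1,-1,3.3,0,0],[-1,-0.8,3.3,0,0],[-1,-0.8,3.3,0,0],[-1,0,0,0,0],[-1,0,0,0,0]]
  ]
}}

```text
time_s: 24.88
tcp_pos: [0.4832, 0.1174, 0.123]
eef_rot: [-180.0, -0.0, 179.6]
contact_force: [0.3, -0.7, -0.2]
gripper_width: 0.0087
gripper_force: 25.0
```

Call:
{"api": "jog_arm", "payload": {
  "deltas": [
    [[-1,0,0,-3,0],[-1,0,0,-2,0],[-1,0,0,-1,0],[-1,0,0,0,0],[-1,0,0,0,0]]
  ]
}}

```text
time_s: 25.5
tcp_pos: [0.4841, 0.1176, 0.0639]
eef_rot: [180.0, 0.0, 179.6]
contact_force: [-0.3, -0.2, 0.1]
gripper_width: 0.0088
gripper_force: 25.0
```

```bash
python3 - <<'E'
from h import *
a=r.capture("scene")[150:260,330:510]; b=r.capture("top")[120:230,120:300]
cv2.imwrite("pics/p5.png",cv2.resize(np.hstack([a,b]),None,fx=2.2,fy=2.2,interpolation=2))
E
```

```text
(no output)
```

View pics/p5.png

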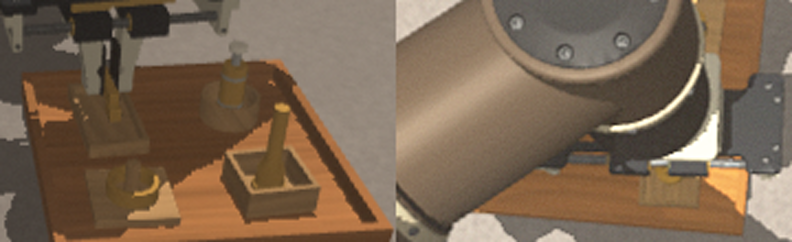

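The key hangs level over the trough at about crop (112,105), and the ring, piston and mouthpiece are all seated. I'll lower the key.

Call:
{"api": "jog_arm", "payload": {
  "deltas": [
    [[-1,0,0.1,-1,0],[-1,0,0,-0.6,0],[-1,0,0,-0.4,0],[-1,0,0,0,0],[-1,0,0,0,0],[-1,0,0,0,0]]
  ]
}}

```text
time_s: 26.35
tcp_pos: [0.4837, 0.1187, 0.0434]
eef_rot: [180.0, 0.0, 179.6]
contact_force: [0.1, 0.3, -1.3]
gripper_width: 0.0087
gripper_force: 25.0
```

Call:
{"api": "jog_arm", "payload": {
  "deltas": [
    [[-0.4,0,0,0,0],[-0.4,0,0,0,0],[-0.4,0,0,0,0],[-0.4,0,0,1,0],[-0.4,0,0,4,0],[-0.4,0,0,4,0],[-0.4,0,0,4,0],[-0.4,0,0,2,0]]
  ]
}}

```text
time_s: 27.35
tcp_pos: [0.4843, 0.1189, 0.1965]
eef_rot: [179.9, 0.2, 179.6]
contact_force: [-0.5, -0.4, 0.3]
gripper_width: 0.0263
gripper_force: 0.0
```

Call:
{"api": "jog_arm", "payload": {
  "deltas": [
    [[0,0,-5,1,0],[0,0,-5,1,0],[0,0,-5,0,0],[0,0,-5,0,0],[0,0,-5,0,0],[0,0,-5,0,0],[0,0,-5,0,0],[0,0,-5,0,0]]
  ]
}}

```text
time_s: 28.35
tcp_pos: [0.4834, -0.2831, 0.2142]
eef_rot: [-180.0, 0.1, 179.6]
contact_force: [0.5, -0.3, -0.2]
gripper_width: 0.0442
gripper_force: 0.0
```

```bash
python3 - <<'E'
from h import *
a=r.capture("scene"); b=r.capture("top"); cv2.imwrite("pics/sF.png",a); cv2.imwrite("pics/tF.png",b)
a=a[160:280,330:510]; b=b[85:235,140:300]
a=cv2.resize(a,(400,267),interpolation=2); b=cv2.resize(b,(400,375),interpolation=2)
cv2.imwrite("pics/p6.png",np.hstack([cv2.copyMakeBorder(a,0,108,0,0,0),b]))
E
```

```text
(no output)
```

View pics/p6.png

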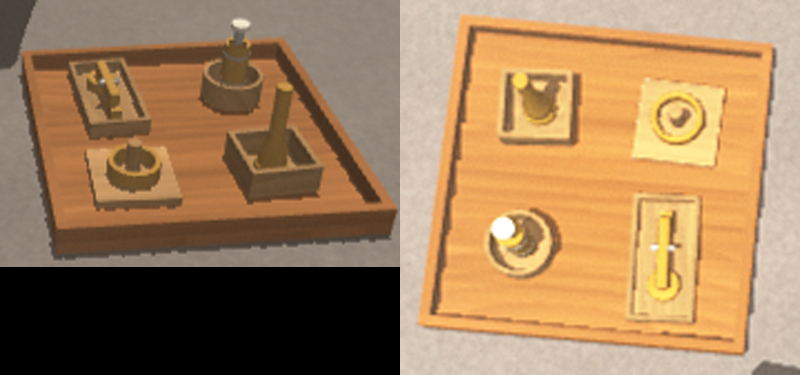

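All four parts are seated. I'll check numerically that the mouthpiece and piston are upright, by comparing projected and observed top positions, before handing in.

```bash
python3 - <<'E'
from h import *
c=lambda x,y:(140+(x-400)/2.5-.5,85+y/2.5-.5)
s=lambda x,y:(330+x/2.222-.5,160+y/2.225-.5)
for n,a,b in(("mouth top exp (602,223,90)",(285,88),(520,80)),("piston top exp (490,230,83)",(241,23),(504,229))):
    p,e=tri(s(*a),c(*b)); print(n,np.round(p*1e3,1),round(e*1e3,1))
print(r.get_state()["gripper_width"])
E
```

```text
mouth top exp (602,223,90) [602.3 222.9  88.4] 1.7
piston top exp (490,230,83) [491.5 230.4  82.3] 3.1
0.04362196086590345
```

```bash
python3 -c "
from plant import r
print(r.close_job())"
```

```text
the job is handed in; nothing more can be done
None
```

The job is handed in at about 28 s: the final pictures show the wide ferrule round the peg, the piston upright in the cup, the mouthpiece rim down in the pocket and the one-cup key flat in the trough; neither look-alike was touched, and the judge returned no verdict.

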